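Hold open the gate of the child-safe locker bay that holds the flask

ROBOT

A 6-joint arm with a two-finger parallel gripper is mounted at the origin on a cart in front of the work surface, level with it; the furniture and walls round the work are solid. World frame = base frame: x ahead of the robot, y to its left, z up, the work surface at z = 0. Lengths are in m, angles in rad, forces in N, time in s.
With the tool pointing down it reaches from about 0.35 to 0.775 m from the base axis. Payload 7.3 kg.
Tool frame: the origin (TCP) lies midway between the tips of the shut fingers; the grasp point (between the pads) lies 19 mm behind it (robot.grip_depth is the z of the grasp point in the tool frame, in m); z points along the fingers, y is the line along which they close (so a half turn about z gives the same grasp; the last joint's range is limited). The gripper opens to 92 mm and grips with 3 to 60 N. Pads are 19 mm wide; open, the fingers measure 130 mm over their backs; the gripper's body (75 mm by 190 mm) begins 47 mm behind the grasp point.
Start: joints at [-1.305, 0.342, 1.524, -0, 1.275, -0.146], TCP at [0.21, -0.481, 0.227] pointing down, gripper open.
Joint ranges: [-2.53, 2.53], [-0.77, 2.02], [0.04, 2.7], [-1, 4.14], [0.28, 2.66], [-3.11, 3.11]. Speed limits (rad/s): [2.57, 2.57, 3.14, 3.14, 3.14, 3.14].

INTERFACE

Orientations are given as [roll, pitch, yaw] about the fixed x, y, z axes, in that order (R = Rz(yaw) Ry(pitch) Rx(roll)).
In Python, from cell import robot, viewer gives the robot as it stands.
- The arm moves only by the tool step_arm, never from a script. Its argument "increments" is a list of rows, each an object with "delta_pos": the shift along the tool's x, y, z in cm, a list of three; "dr": the turn, a rotation vector about the tool's x, y, z in degrees, a list of three; "fingers": the closure, from -1 (fully open) to 1 (shut), so that 0 is half open. In form: [{"delta_pos": [tx, ty, tz], "dr": [wx, wy, wz], "fingers": fingers}, ...]. A call has exactly 5 rows; each row is the pose to reach, as a shift and turn from the pose commanded when the call began, along the tool's axes at that moment; what a row does not reach only later rows make up. A row lasts 1/8 s, in which the tool goes at most 62.5 mm and 10.7 degrees, less where a joint would pass 70% of its speed; a pose out of reach is approached as far as the arm can. A call with a gripper value outside its range is refused whole. The fingers move at their own pace and stop on an object; "newtons" is the grip in N (left out, the last holds). Time passes only in rows, so rows that repeat a pose let the fingers close, or fill a call up. It gives the time, the measured TCP pose, the force, the opening and the grip force at its end, in the units of the state.
- robot.observe(): the state, without advancing time (a new reading comes with each control period).
- viewer.read_camera(name): name is "scene" or "side" or "wrist"; returns the picture (384x512x3 uint8, red, green, blue); there is no depth.
- viewer.camera_params(name): a dict with "K" (3x3 intrinsics, pixels), "T" (4x4, takes a point from camera to world coordinates). Camera axes: x right, y down, z forward; pixel columns grow to the right and rows downward; lengths in m; the calibration is good to about 2 mm. A picture is of the moment at which its call begins: read the wrist's pose just before it. camera_params takes no time and is no camera call; for the wrist camera it gives the pose at the moment of the call.
- robot.hand_in(): hands the job in; it is judged then, once.
The state is a dict: "time": time; "qpos": joint angles; "qvel": joint speeds; "joint_efforts": joint torques, N m; "tool_pos": TCP position; "tool_rot": TCP orientation; "contact_force": force on the tool from outside, world axes, zero at the start; "torque": the same for the moment, N m; "opening": finger opening in m; "grip_force": force on a finger pad.
Only numpy, scipy, OpenCV 4.12 (cv2) and the standard library are available. Lean on these libraries where they do the work, as an engineer would, in place of code of your own. Each camera call takes 0.05 s, during which the arm holds its last target. There are 200 camera calls.

TASK

I want to take the travel flask out of the child-safe locker with both hands: find the bay it stands in and, with that bay's gate still shut, squeeze the two orange tabs of its safety catch on the roof together (they stay in); then squeeze the two white tabs of the latch on top of that gate and swing the gate towards you, past the stiff check in its hinge, until it stands about square to the front. The gate is sprung, so finish while still holding it wide open and still; leave the other bay's gate and catches as they are, and disturb neither what is in the locker nor the things round it.

Things in the scene. Friction and masses are not known exactly. Their poses are not given: they have to be found in the camera images.
- locker: child-safe two-bay food locker, fixed: bamboo box 200 deep (x) x 360 wide (y) x 215 mm high, rear of its roof clear, two black wire gates in its front. Origin: middle of its underside; x to its back, y to the left seen from the robot, z up. Front face at x = -100 mm, partition at y = 0; left bay y > 0, right bay y < 0; bay floors 20 mm up
- flask: the travel flask: silvery-white, tapered, black lid, 86 mm diameter, 170 mm tall, origin under its centre. Stands in one of the two bays, the tin in the other
- gate_left (a joint): angle of the left bay's upright wire gate, rad: 0 shut, 1.6 stop. 150 mm wide, hinged at the locker's left (+y) edge; opens towards the robot, clockwise seen from above. A spring always closes it (0.05 Nm shut, 0.13 Nm wide). The check, a spring hump at the hinge, resists at about 0.4 to 0.7 rad with up to 0.3 Nm more; let go beyond it, the gate swings back to about 1.0 rad and rests there
- gate_left_hinge (a point): point on the left gate's upright hinge axis, at the catches' grip height; 158 mm left of the locker's middle, 8 mm in front of its front face; fixed to the locker, axes as the locker's. All fittings on the roof other than the finger tabs are less than 18 mm high
- safety_left_grip (a point): left bay's safety catch: midway between its two orange finger tabs at grip height, 249 mm above the worktop. On the roof, 64 mm behind the front face, fixed to the locker, axes as the locker's. The tabs stand side by side along the locker's y; each 8 mm thick (y), 20 mm wide (x), tops 15 mm above this point, roof 34 mm below it; 44 mm over the outsides at rest, 24 mm squeezed
- latch_left_grip (a point): left gate's latch: midway between its two white finger tabs at grip height. On top of the gate, 104 mm along it from the hinge axis, 12 mm out from the gate's plane (20 mm in front of the locker's front face when shut); moves with the gate, axes as the locker's when shut. Tabs side by side along the gate, sizes as the safety catch's
- safety_left_out (a joint): how far the orange tab nearer the gate's hinge of the left safety catch is pushed towards its partner, m: 0 at rest, 0.010 when both meet in the middle. About 3 N moves it and it stays where it is put. The catch is free with both tabs in by 5 mm or more
- safety_left_in (a joint): how far the orange tab nearer the locker's middle of the left safety catch is pushed towards its partner, m: 0 at rest, 0.010 when both meet in the middle. About 3 N moves it and it stays where it is put. The catch is free with both tabs in by 5 mm or more
- latch_left_out (a joint): how far the white tab nearer the gate's hinge of the left latch is pushed towards its partner, m: 0 at rest, 0.010 when both meet in the middle. Sprung out with 3 N (6 N squeezed); holds the gate again if let go while the gate is shut. The catch is free with both tabs in by 5 mm or more
- latch_left_in (a joint): how far the white tab nearer the locker's middle of the left latch is pushed towards its partner, m: 0 at rest, 0.010 when both meet in the middle. Sprung out with 3 N (6 N squeezed); holds the gate again if let go while the gate is shut. The catch is free with both tabs in by 5 mm or more
- gate_right (a joint): angle of the right bay's upright wire gate, rad: 0 shut, 1.6 stop. 150 mm wide, hinged at the locker's right (-y) edge; opens towards the robot, anticlockwise seen from above. A spring always closes it (0.05 Nm shut, 0.13 Nm wide). The check, a spring hump at the hinge, resists at about 0.4 to 0.7 rad with up to 0.3 Nm more; let go beyond it, the gate swings back to about 1.0 rad and rests there
- gate_right_hinge (a point): point on the right gate's upright hinge axis, at the catches' grip height; 158 mm right of the locker's middle, 8 mm in front of its front face; fixed to the locker, axes as the locker's. All fittings on the roof other than the finger tabs are less than 18 mm high
- safety_right_grip (a point): right bay's safety catch: midway between its two orange finger tabs at grip height, 249 mm above the worktop. On the roof, 64 mm behind the front face, fixed to the locker, axes as the locker's. The tabs stand side by side along the locker's y; each 8 mm thick (y), 20 mm wide (x), tops 15 mm above this point, roof 34 mm below it; 44 mm over the outsides at rest, 24 mm squeezed
- latch_right_grip (a point): right gate's latch: midway between its two white finger tabs at grip height. On top of the gate, 104 mm along it from the hinge axis, 12 mm out from the gate's plane (20 mm in front of the locker's front face when shut); moves with the gate, axes as the locker's when shut. Tabs side by side along the gate, sizes as the safety catch's
- safety_right_out (a joint): how far the orange tab nearer the gate's hinge of the right safety catch is pushed towards its partner, m: 0 at rest, 0.010 when both meet in the middle. About 3 N moves it and it stays where it is put. The catch is free with both tabs in by 5 mm or more
- safety_right_in (a joint): how far the orange tab nearer the locker's middle of the right safety catch is pushed towards its partner, m: 0 at rest, 0.010 when both meet in the middle. About 3 N moves it and it stays where it is put. The catch is free with both tabs in by 5 mm or more
- latch_right_out (a joint): how far the white tab nearer the gate's hinge of the right latch is pushed towards its partner, m: 0 at rest, 0.010 when both meet in the middle. Sprung out with 3 N (6 N squeezed); holds the gate again if let go while the gate is shut. The catch is free with both tabs in by 5 mm or more
- latch_right_in (a joint): how far the white tab nearer the locker's middle of the right latch is pushed towards its partner, m: 0 at rest, 0.010 when both meet in the middle. Sprung out with 3 N (6 N squeezed); holds the gate again if let go while the gate is shut. The catch is free with both tabs in by 5 mm or more
- mug: cream mug with blue-grey dots, 82 x 114 x 91 mm; bystander, origin under its centre
- pot_blue: small round white pot with a blue band and grey lid, 69 mm diameter, 41 mm tall; bystander, origin under its centre
- spice_red: spice jar with red lid, 41 mm diameter, 105 mm tall; bystander, origin under its centre
- spice_brown: spice jar with dark brown lid, 41 mm diameter, 105 mm tall; bystander, origin under its centre
- tin: short white tin with a beige band, 75 mm diameter, 66 mm tall, in the bay that the flask is not in; bystander, origin under its centre
Mind the look-alikes: they are no part of the job. Leave any green or yellow look-alike of the flask alone.

How it is judged:
On the way, in this order (a step that is already met when the one before it is completed fails the run):
1. the safety catch of the flask's bay is squeezed in (both orange tabs at least 5 mm) with both gates shut (((y of flask in the frame of locker above 0 m and value of joint each of safety_left_out, safety_left_in above 0.005 m and value of joint each of gate_left, gate_right below 0.06 rad) or (y of flask in the frame of locker below 0 m and value of joint each of safety_right_out, safety_right_in above 0.005 m and value of joint each of gate_right, gate_left below 0.06 rad))), for 0.2 s.
2. the latch of that gate is squeezed (both white tabs at least 5 mm) with the gate still shut (((y of flask in the frame of locker above 0 m and value of joint each of latch_left_out, latch_left_in above 0.005 m and value of joint gate_left below 0.06 rad) or (y of flask in the frame of locker below 0 m and value of joint each of latch_right_out, latch_right_in above 0.005 m and value of joint gate_right below 0.06 rad))), for 0.05 s.
3. that gate has swung past its check (1.1 rad), held by the fingers (((y of flask in the frame of locker above 0 m and value of joint gate_left above 1.1 rad and contact force between the fingers and gate_left above 0.3 N) or (y of flask in the frame of locker below 0 m and value of joint gate_right above 1.1 rad and contact force between the fingers and gate_right above 0.3 N))), for 0.05 s.
At the end, for the whole second after the job is handed in: the gate of the bay with the flask stands open by more than 1.3 rad (75 degrees), still (under 0.1 rad/s), with the fingers touching it or its latch with more than 0.3 N; its safety catch still squeezed in by 4 mm or more; the other gate shut; flask and tin upright within 0.2 rad (((y of flask in the frame of locker above 0 m and value of joint gate_left above 1.3 rad and velocity of joint gate_left between -0.1 and 0.1 rad/s and contact force between the fingers and gate_left above 0.3 N and value of joint each of safety_left_out, safety_left_in above 0.004 m and value of joint gate_right below 0.06 rad) or (y of flask in the frame of locker below 0 m and value of joint gate_right above 1.3 rad and velocity of joint gate_right between -0.1 and 0.1 rad/s and contact force between the fingers and gate_right above 0.3 N and value of joint each of safety_right_out, safety_right_in above 0.004 m and value of joint gate_left below 0.06 rad)) and angle between each of flask, tin's own z axis and vertical below 0.2 rad); the arm keeps its last pose, push and grip.
It fails at once if the gate or a catch of the bay without the flask is moved (gate over 0.06 rad, tab in by over 4 mm) ((y of flask in the frame of locker above 0 m and (value of joint gate_right above 0.06 rad or value of joint any of safety_right_out, safety_right_in, latch_right_out, latch_right_in above 0.004 m)) or (y of flask in the frame of locker below 0 m and (value of joint gate_left above 0.06 rad or value of joint any of safety_left_out, safety_left_in, latch_left_out, latch_left_in above 0.004 m))).
It fails at once if flask or tin pushed more than 25 mm or tipped by more than 0.3 rad (distance of any of flask, tin from where it was at the start of the episode above 0.025 m or angle between any of flask, tin's own z axis and vertical above 0.3 rad).
It fails at once if a bystander round the locker pushed more than 25 mm (distance of any of mug, pot_blue, spice_red, spice_brown from where it was at the start of the episode above 0.025 m).
It also fails if it takes over 40 s, if anything falls off the work surface, if the arm or the gripper's body presses on something with over 40 N, if the wrist force passes 120 N, or if a joint passes its speed limit or range.

## Working session

There is one attempt and no reset: what is moved stays moved. The work goes in short steps, Python scripts to look and compute and a tool call to move; the robot and the scene stay as the last step left them, time stands still between calls to the robot, and variables do not carry over. Pictures are saved under pics/ and viewed, at most 10 in all, crops included, and the job is handed in when it is done.

Besides the shell and the picture viewer there is one more tool, called as a command line: name --argument value ..., lists and objects as JSON in quotes. step_arm: Moves the arm, as the interface text tells. Its arguments: {"type":"object","properties":{"increments":{"type":"array"},"newtons":{"type":"number"}},"required":["increments"]}

```bash
mkdir -p pics; ls; python3 - <<'E'
from cell import robot, viewer
import cv2, numpy as np
print(robot.observe())
for n in("scene","side"):
    p=viewer.camera_params(n); print(n,p["K"].round(1).tolist(),p["T"].round(4).tolist())
    im=viewer.read_camera(n); cv2.imwrite(f"pics/{n}0.png",cv2.cvtColor(im,cv2.COLOR_RGB2BGR))
E
```

```text
pics
{'time': 0.0, 'qpos': array([-1.30500546e+00,  3.42711989e-01,  1.52501811e+00, -2.55519338e-05,
        1.27539920e+00, -1.46011653e-01]), 'qvel': array([ 0.00184425, -0.00125448, -0.00054365,  0.00058345, -0.00077384,
        0.00041134]), 'joint_efforts': array([ 1.27474144e-03, -4.31235838e+01, -2.44222194e+01,  7.17946119e-02,
        5.58925141e-02, -1.27024468e-04]), 'tool_pos': array([ 0.21003634, -0.48070784,  0.22605016]), 'tool_rot': array([-3.14006881e+00, -1.99397295e-04,  4.11809829e-01]), 'contact_force': array([-0.42446654, -0.01137918,  0.31891863]), 'torque': array([ 0.00515411,  0.05869658, -0.06617963]), 'grip_force': 0.0, 'opening': 0.09188224347905384}
scene [[418.4, 0.0, 247.7], [0.0, 418.4, 189.0], [0.0, 0.0, 1.0]] [[-0.5628, -0.4499, 0.6934, -0.548], [-0.8265, 0.3205, -0.4628, 0.6546], [-0.014, -0.8336, -0.5522, 1.0293], [0.0, 0.0, 0.0, 1.0]]
side [[375.5, 0.0, 257.9], [0.0, 375.5, 197.3], [0.0, 0.0, 1.0]] [[-0.031, -0.5979, 0.801, -0.5951], [-0.9995, 0.0194, -0.0242, -0.0312], [-0.0011, -0.8013, -0.5982, 1.0073], [0.0, 0.0, 0.0, 1.0]]
```

View pics/scene0.png

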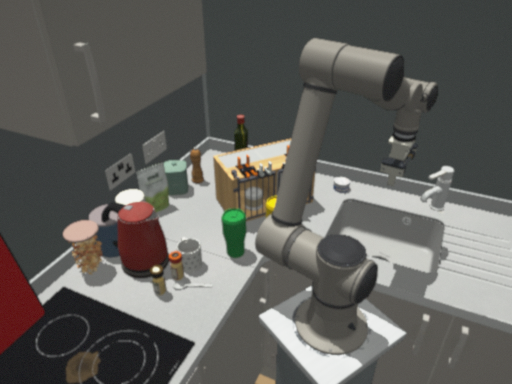

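View pics/side0.png

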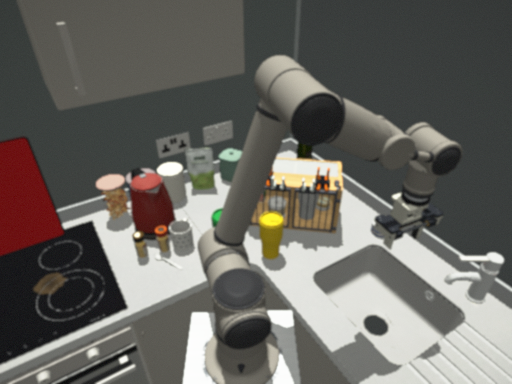

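The locker is at about (265,180) in the scene view and (300,195) in the side view. The arm hides part of it, so I'll enlarge both crops.

```bash
python3 - <<'E'
import cv2, numpy as np
a=cv2.imread("pics/scene0.png")[135:225,205:325]; b=cv2.imread("pics/side0.png")[150:240,240:360]
o=[cv2.resize(i,(800,600)[:1]+(600,) if 0 else (780,585),interpolation=cv2.INTER_CUBIC) for i in(a,b)]
cv2.imwrite("pics/c1.png",o[0]);cv2.imwrite("pics/c2.png",o[1])
E
```

```text
(no output)
```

View pics/c1.png

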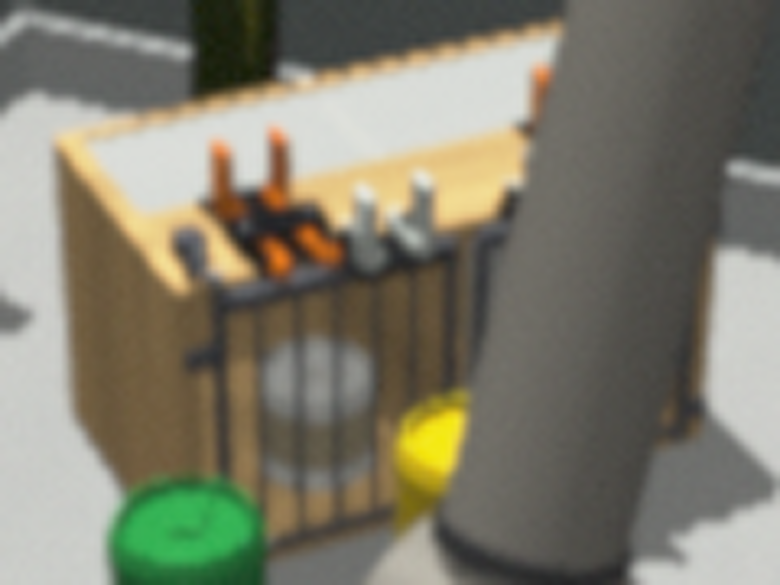

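View pics/c2.png

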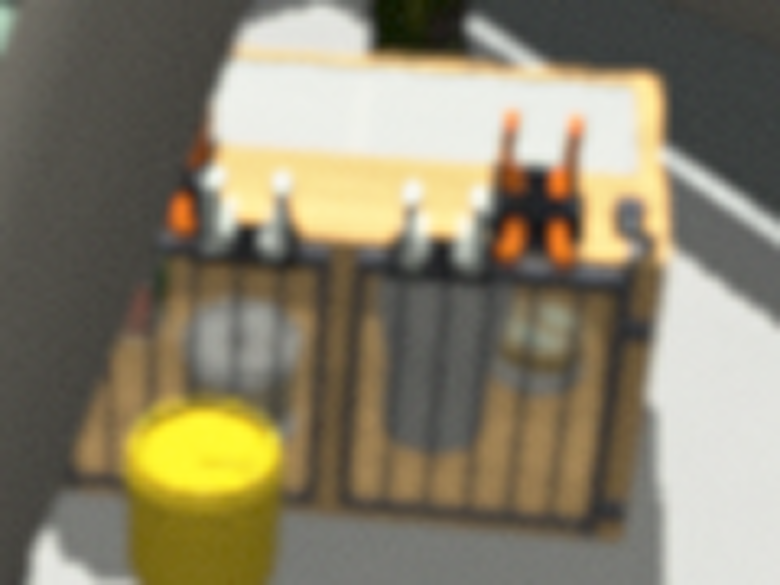

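The short tin with the beige band is in the left bay. The tall flask is in the right bay, so that is the one to open. Its orange tab tops are at crop (511,117) and (576,125), and its white tops at (413,188) and (478,193). I'll work out the coarse pose from these.

```bash
cat > h.py <<'E'
import numpy as np, cv2
from cell import robot, viewer
from scipy.spatial.transform import Rotation as R
def ray(p,uv,z):
    K,T=p["K"],p["T"]; d=T[:3,:3]@np.linalg.solve(K,[uv[0],uv[1],1]); c=T[:3,3]
    return c+d*(z-c[2])/d[2]
def proj(p,X):
    K,T=p["K"],p["T"]; c=T[:3,:3].T@(np.asarray(X)-T[:3,3]); c=K@c; return c[:2]/c[2]
E
python3 - <<'E'
from h import *
p=viewer.camera_params("side")
f=lambda u,v:(240+u/6.5,150+v/6.5)
for n,u,v,z in [("o1",511,117,.264),("o2",576,125,.264),("w1",413,188,.264),("w2",478,193,.264),("lw1",213,177,.264),("lw2",283,180,.264),("BR",662,72,.215),("FR",662,262,.215)]:
    print(n,ray(p,f(u,v),z).round(4))
p=viewer.camera_params("scene")
f=lambda u,v:(205+u/6.5,135+v/6.5)
for n,u,v,z in [("lo1",220,145,.264),("lo2",277,133,.264),("lw1",363,188,.264),("lw2",421,176,.264),("ro?",540,70,.264),("BL",60,140,.215),("FL",185,295,.215)]:
    print(n,ray(p,f(u,v),z).round(4))
w=viewer.camera_params("wrist"); s=robot.observe()
Tt=np.eye(4);Tt[:3,:3]=R.from_euler("xyz",s["tool_rot"]).as_matrix();Tt[:3,3]=s["tool_pos"]
print(w["K"],(np.linalg.inv(Tt)@w["T"]).round(4),robot.grip_depth)
E
```

```text
o1 [ 0.5734 -0.2909  0.264 ]
o2 [ 0.5637 -0.3262  0.264 ]
w1 [ 0.5033 -0.226   0.264 ]
w2 [ 0.4973 -0.2606  0.264 ]
lw1 [ 0.5176 -0.1178  0.264 ]
lw2 [ 0.5134 -0.1559  0.264 ]
BR [ 0.6994 -0.4103  0.215 ]
FR [ 0.4978 -0.3677  0.215 ]
lo1 [ 0.6098 -0.0808  0.264 ]
lo2 [ 0.6024 -0.1154  0.264 ]
lw1 [ 0.5219 -0.1188  0.264 ]
lw2 [ 0.5138 -0.1533  0.264 ]
ro? [ 0.5746 -0.288   0.264 ]
BL [ 0.7467 -0.0512  0.215 ]
FL [ 0.5516 -0.0177  0.215 ]
[[313.99896081   0.         258.07731857]
 [  0.         313.99896081 191.89618343]
 [  0.           0.           1.        ]] [[-5.000e-04 -9.694e-01 -2.453e-01  6.560e-02]
 [ 1.000e+00 -5.000e-04 -3.000e-04  3.000e-04]
 [ 2.000e-04 -2.453e-01  9.694e-01 -1.571e-01]
 [ 0.000e+00  0.000e+00  0.000e+00  1.000e+00]] -0.0188
```

```bash
cat >> h.py <<'E'
def go(xyz,yaw):
    s=robot.observe(); A=R.from_euler("xyz",s["tool_rot"]); B=R.from_euler("xyz",[np.pi,0,yaw])
    print("d cm",(A.inv().apply(np.array(xyz)-s["tool_pos"])*100).round(2),"dr",np.degrees((A.inv()*B).as_rotvec()).round(2))
E
python3 - <<'E'
from h import *
go([.5686,-.3086,.37],-.17)
p=viewer.camera_params("side")
print(ray(p,(240+205/6.5,150+440/6.5),.17))
E
```

```text
d cm [ 39.75  -1.44 -14.38] dr [-8.000e-02  1.000e-02  3.334e+01]
[ 0.40580315 -0.10863885  0.17      ]
```

step_arm --increments '[{"delta_pos": [1, 0, -5], "dr": [0, 0, 7], "fingers": -1}, {"delta_pos": [5, 0, -9], "dr": [0, 0, 14], "fingers": -1}, {"delta_pos": [10, -0.4, -13], "dr": [0, 0, 21], "fingers": -1}, {"delta_pos": [15.5, -0.6, -14.4], "dr": [0, 0, 28], "fingers": -1}, {"delta_pos": [21, -0.8, -14.4], "dr": [0, 0, 33.3], "fingers": -1}]'

```text
time: 0.72
tool_pos: [0.401, -0.3891, 0.3721]
tool_rot: [3.14, -0.002, -0.173]
contact_force: [0.7, -1.5, -0.4]
opening: 0.0915
grip_force: 0.0
```

```bash
python3 -c "
from h import *
go([.5686,-.3086,.37],-.17)"
```

```text
d cm [ 15.12 -10.82   0.22] dr [ 0.11 -0.12 -0.18]
```

step_arm --increments '[{"delta_pos": [5, -3.5, 0], "dr": [0, 0, 0], "fingers": -1}, {"delta_pos": [10, -7, 0], "dr": [0, 0, 0], "fingers": -1}, {"delta_pos": [15, -10.8, 0], "dr": [0, 0, 0], "fingers": -1}, {"delta_pos": [15, -10.8, 0], "dr": [0, 0, 0], "fingers": -1}, {"delta_pos": [15, -10.8, 0], "dr": [0, 0, 0], "fingers": -1}]'

```text
time: 1.35
tool_pos: [0.5653, -0.3085, 0.37]
tool_rot: [-3.141, 0.002, -0.169]
contact_force: [0.1, -0.1, 0.0]
opening: 0.0923
grip_force: 0.0
```

```bash
python3 - <<'E'
from h import *
import pickle
p=viewer.camera_params("wrist"); im=viewer.read_camera("wrist"); s=robot.observe()
pickle.dump((p,im),open("w1.pkl","wb")); cv2.imwrite("pics/w1.png",im[...,::-1])
print(s["tool_pos"],s["tool_rot"])
for X in [(.5734,-.2909,.264),(.5637,-.3262,.264),(.5033,-.226,.264),(.4973,-.2606,.264)]: print(proj(p,X).round(0))
hsv=cv2.cvtColor(im,cv2.COLOR_RGB2HSV)
m=cv2.inRange(hsv,(3,150,90),(16,255,255))
n,l,st,c=cv2.connectedComponentsWithStats(m); print([(st[i].tolist(),c[i].round(1).tolist()) for i in range(1,n) if st[i][4]>30])
E
```

```text
[ 0.56479724 -0.30904989  0.37052786] [ 3.14142384e+00  7.70975400e-04 -1.70115321e-01]
[236. 185.]
[278. 189.]
[181. 270.]
[219. 270.]
[([21, 163, 16, 37, 318], [29.1, 180.6]), ([228, 165, 11, 28, 246], [233.2, 179.8]), ([240, 164, 6, 37, 182], [242.6, 182.4]), ([265, 164, 18, 37, 489], [272.1, 180.6]), ([36, 171, 5, 18, 51], [38.2, 179.3]), ([50, 185, 8, 15, 89], [53.9, 192.0]), ([236, 226, 10, 18, 71], [242.8, 236.1]), ([265, 226, 7, 18, 65], [266.9, 235.5])]
```

View pics/w1.png

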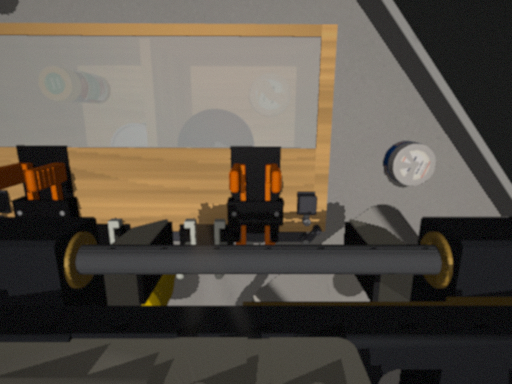

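```bash
python3 - <<'E'
from h import *
import pickle
p,im=pickle.load(open("w1.pkl","rb"))
hsv=cv2.cvtColor(im,cv2.COLOR_RGB2HSV)
g=lambda uv,z=.215: ray(p,uv,z)
# back edge: wood vs grey
m=cv2.inRange(hsv,(8,90,60),(28,255,255))
pts=np.array([g((u,np.argmax(m[:60,u]>0)))[:2] for u in range(10,325,5)])
k=np.polyfit(pts[:,1],pts[:,0],1); print("back edge dx/dy",k,"yaw",-np.arctan(k[0]), "resid",np.std(np.polyval(k,pts[:,1])-pts[:,0]))
# right edge
q=[]
for v in range(40,205,5):
    r=np.nonzero(m[v,300:345])[0]; q.append((g((300+r.max()+1,v))[:2]))
q=np.array(q);kr=np.polyfit(q[:,0],q[:,1],1);print("right yaw",np.arctan(kr[0]),np.std(np.polyval(kr,q[:,0])-q[:,1]))
print("safety",g((256,179),.264))
for v in (180,): print(im[v,222:292].tolist())
c=im[155:205,215:295];cv2.imwrite("pics/w1c.png",cv2.resize(c,(800,500),interpolation=cv2.INTER_CUBIC)[...,::-1])
# corner
for yaw in(-.17,):
    M=np.array([[1,-k[0]],[-kr[0],1]]);X=np.linalg.solve(M,[k[1],kr[1]]);print("corner BR",X)
    Rz=R.from_euler("z",yaw).as_matrix()[:2,:2];o=X-Rz@[.1,-.18];print("origin",o)
    for n,l in dict(saf=(-.036,-.106),lat=(-.12,-.054),hin=(-.108,-.158)).items(): print(n,o+Rz@l)
    a=Rz.T@(g((256,179),.264)[:2]-o); print("safety in locker",a)
E
```

```text
back edge dx/dy [0.17634936 0.7646944 ] yaw -0.17455463233352425 resid 0.0002333342090218356
right yaw -0.17394966020872352 0.0002893118306874697
safety [ 0.57584471 -0.30867304  0.264     ]
[[175, 137, 82], [177, 137, 85], [179, 139, 84], [177, 135, 83], [179, 138, 85], [179, 135, 82], [173, 122, 68], [160, 95, 44], [161, 77, 12], [183, 85, 0], [198, 93, 8], [201, 99, 11], [200, 97, 10], [195, 93, 10], [182, 84, 7], [157, 71, 1], [120, 56, 3], [75, 31, 1], [71, 32, 3], [92, 43, 7], [109, 53, 5], [107, 49, 1], [98, 46, 12], [75, 37, 14], [39, 28, 16], [26, 24, 24], [31, 29, 30], [28, 29, 29], [27, 25, 23], [27, 24, 26], [24, 25, 24], [27, 27, 28], [27, 27, 27], [23, 23, 25], [21, 23, 22], [26, 24, 28], [28, 29, 28], [28, 25, 30], [28, 30, 27], [27, 27, 29], [23, 25, 25], [25, 27, 27], [54, 32, 28], [119, 59, 22], [171, 82, 6], [199, 100, 13], [198, 103, 15], [164, 82, 6], [112, 52, 5], [113, 48, 2], [159, 75, 16], [188, 89, 6], [198, 97, 9], [203, 100, 12], [199, 96, 7], [194, 90, 2], [177, 80, 5], [150, 68, 4], [133, 66, 15], [129, 79, 34], [138, 103, 62], [166, 129, 78], [175, 134, 84], [175, 136, 83], [173, 136, 84], [174, 134, 83], [175, 135, 84], [175, 133, 81], [175, 136, 81], [174, 135, 82]]
corner BR [ 0.69356189 -0.4033613 ]
origin [ 0.62545624 -0.20903781]
saf [ 0.57204186 -0.30741923]
lat [ 0.49805022 -0.24195751]
hin [ 0.49228227 -0.34648851]
safety in locker [-0.03203984 -0.10659236]
```

View pics/w1c.png

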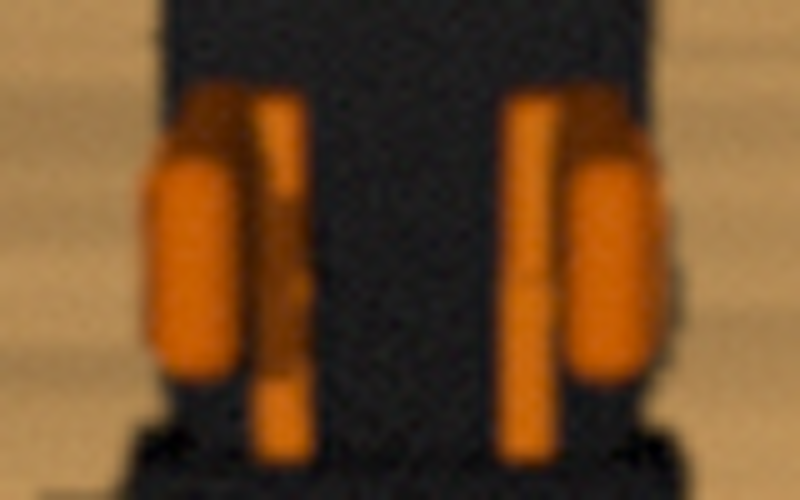

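```bash
python3 -c "
from h import *
go([.573,-.3075,.238],-.174)"
```

```text
d cm [ 0.79 -0.29 13.25] dr [0.01 0.04 0.22]
```

step_arm --increments '[{"delta_pos": [0.8, -0.3, 4], "dr": [0, 0, 0.2], "fingers": -0.4}, {"delta_pos": [0.8, -0.3, 8], "dr": [0, 0, 0.2], "fingers": -0.4}, {"delta_pos": [0.8, -0.3, 9.5], "dr": [0, 0, 0.2], "fingers": -0.4}, {"delta_pos": [0.8, -0.3, 9.5], "dr": [0, 0, 0.2], "fingers": -0.4}, {"delta_pos": [0.8, -0.3, 9.5], "dr": [0, 0, 0.2], "fingers": -0.4}]' --newtons 15

```text
time: 2.02
tool_pos: [0.5742, -0.3078, 0.278]
tool_rot: [3.14, -0.003, -0.174]
contact_force: [-0.2, 0.2, 0.4]
opening: 0.0642
grip_force: 0.0
```

```bash
python3 -c "
from h import *
go([.573,-.3075,.238],-.174)"
```

```text
d cm [-0.13 -0.01  4.  ] dr [ 0.09 -0.19  0.03]
```

step_arm --increments '[{"delta_pos": [-0.1, 0, 2.5], "dr": [0, 0, 0], "fingers": -0.4}, {"delta_pos": [-0.1, 0, 4], "dr": [0, 0, 0], "fingers": -0.4}, {"delta_pos": [-0.1, 0, 4], "dr": [0, 0, 0], "fingers": 0.1}, {"delta_pos": [-0.1, 0, 4], "dr": [0, 0, 0], "fingers": 0.5}, {"delta_pos": [-0.1, 0, 4], "dr": [0, 0, 0], "fingers": 1}]' --newtons 15

```text
time: 2.65
tool_pos: [0.5734, -0.307, 0.2369]
tool_rot: [3.141, -0.002, -0.173]
contact_force: [0.9, -1.1, 3.2]
opening: 0.0387
grip_force: 3.3
```

step_arm --increments '[{"delta_pos": [0, 0, 0], "dr": [0, 0, 0], "fingers": 1}, {"delta_pos": [0, 0, 0], "dr": [0, 0, 0], "fingers": 1}, {"delta_pos": [0, 0, 0], "dr": [0, 0, 0], "fingers": 1}, {"delta_pos": [0, 0, 0], "dr": [0, 0, 0], "fingers": 1}, {"delta_pos": [0, 0, 0], "dr": [0, 0, 0], "fingers": 1}]'

```text
time: 3.28
tool_pos: [0.5734, -0.3071, 0.2369]
tool_rot: [3.141, -0.002, -0.173]
contact_force: [1.4, 0.2, 5.4]
opening: 0.0238
grip_force: 15.0
```

step_arm --increments '[{"delta_pos": [0, 0, 0], "dr": [0, 0, 0], "fingers": -0.2}, {"delta_pos": [0, 0, 0], "dr": [0, 0, 0], "fingers": -0.4}, {"delta_pos": [0, 0, 0], "dr": [0, 0, 0], "fingers": -0.4}, {"delta_pos": [0, 0, -3], "dr": [0, 0, 0], "fingers": -0.4}, {"delta_pos": [0, 0, -7], "dr": [0, 0, 0], "fingers": -0.3}]'

```text
time: 3.9
tool_pos: [0.5723, -0.3065, 0.3051]
tool_rot: [-3.14, 0.003, -0.173]
contact_force: [0.8, 0.5, 0.3]
opening: 0.0598
grip_force: 0.0
```

```bash
python3 -c "
from h import *
go([.499,-.2415,.30],-.174)"
```

```text
d cm [-8.34 -5.14  0.54] dr [-0.08  0.18  0.06]
```

step_arm --increments '[{"delta_pos": [-4, -2.5, 0.5], "dr": [0, 0, 0], "fingers": -0.3}, {"delta_pos": [-8.3, -5.1, 0.5], "dr": [0, 0, 0], "fingers": -0.3}, {"delta_pos": [-8.3, -5.1, 0.5], "dr": [0, 0, 0], "fingers": -0.3}, {"delta_pos": [-8.3, -5.1, 0.5], "dr": [0, 0, 0], "fingers": -0.3}, {"delta_pos": [-8.3, -5.1, 0.5], "dr": [0, 0, 0], "fingers": -0.3}]'

```text
time: 4.53
tool_pos: [0.5007, -0.2431, 0.3007]
tool_rot: [3.141, -0.001, -0.173]
contact_force: [0.1, -0.5, -0.7]
opening: 0.0592
grip_force: 0.0
```

```bash
python3 - <<'E'
from h import *
go([.499,-.2415,.24],-.174)
p=viewer.camera_params("wrist"); im=viewer.read_camera("wrist")
cv2.imwrite("pics/w2.png",im[...,::-1])
for X in [(.499,-.2415,.264)]: print(proj(p,X).round(0))
E
```

```text
d cm [-0.2  -0.13  6.07] dr [ 0.02 -0.04  0.04]
[256. 220.]
```

View pics/w2.png

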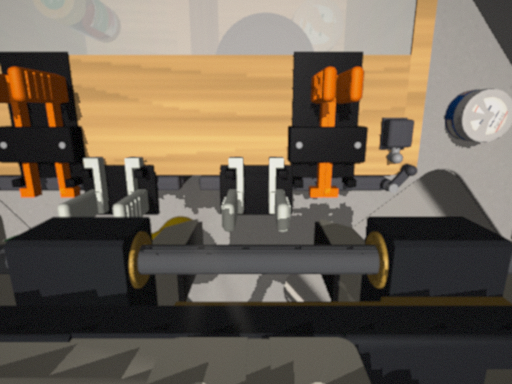

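```bash
python3 - <<'E'
import cv2
im=cv2.imread("pics/w2.png")
c=im[145:245,205:315];cv2.imwrite("pics/w2c.png",cv2.resize(c,(660,600),interpolation=cv2.INTER_CUBIC))
E
```

```text
(no output)
```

View pics/w2c.png

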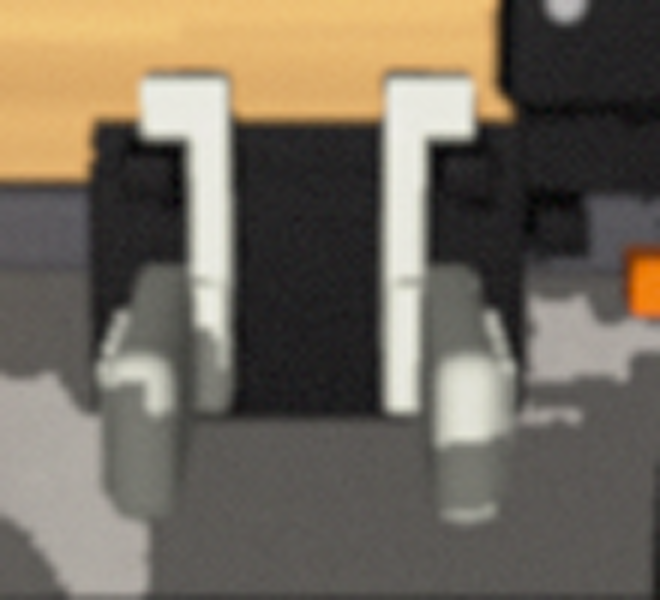

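step_arm --increments '[{"delta_pos": [-0.1, -0.1, 3], "dr": [0, 0, 0], "fingers": -0.3}, {"delta_pos": [-0.1, -0.1, 6], "dr": [0, 0, 0], "fingers": -0.3}, {"delta_pos": [-0.1, -0.1, 6.1], "dr": [0, 0, 0], "fingers": -0.2}, {"delta_pos": [-0.1, -0.1, 6.1], "dr": [0, 0, 0], "fingers": 0.1}, {"delta_pos": [-0.1, -0.1, 6.1], "dr": [0, 0, 0], "fingers": 0.4}]' --newtons 25

```text
time: 5.2
tool_pos: [0.4998, -0.2415, 0.2411]
tool_rot: [3.141, -0.002, -0.173]
contact_force: [0.0, 0.3, 1.1]
opening: 0.0396
grip_force: 3.9
```

step_arm --increments '[{"delta_pos": [0, 0, 0], "dr": [0, 0, 0], "fingers": 1}, {"delta_pos": [0, 0, 0], "dr": [0, 0, 0], "fingers": 1}, {"delta_pos": [0, 0, 0], "dr": [0, 0, 0], "fingers": 1}, {"delta_pos": [0, 0, 0], "dr": [0, 0, 0], "fingers": 1}, {"delta_pos": [0, 0, 0], "dr": [0, 0, 0], "fingers": 1}]' --newtons 25

```text
time: 5.82
tool_pos: [0.4997, -0.2415, 0.2412]
tool_rot: [3.14, -0.003, -0.173]
contact_force: [0.5, -0.3, 5.6]
opening: 0.0228
grip_force: 25.0
```

```bash
cat >> h.py <<'E'
def arc(thetas,th0,hinge=np.array([.4926,-.3457])):
    # shifts in the tool axes as the hand turns about the hinge from th0
    s=robot.observe(); A=R.from_euler("xyz",s["tool_rot"]); r=np.append(s["tool_pos"][:2]-hinge,0)
    print("angle at start",s["tool_rot"][2]+.174,"r",np.hypot(*r[:2]))
    for t in thetas:
        B=R.from_euler("z",t-th0); print(t,(A.inv().apply(B.apply(r)-r)*100).round(2),np.degrees(th0-t).round(1))
E
python3 -c "
from h import *
arc([.06,.14,.24,.34,.44],0)"
```

```text
angle at start 0.001132743208230258 r 0.10440527723329728
0.06 [-0.62  0.08 -0.  ] -3.4
0.14 [-1.44  0.25 -0.  ] -8.0
0.24 [-2.44  0.56 -0.01] -13.8
0.34 [-3.4   0.96 -0.01] -19.5
0.44 [-4.32  1.45 -0.01] -25.2
```

step_arm --increments '[{"delta_pos": [-0.62, 0.08, 0], "dr": [0, 0, -3.4], "fingers": 1}, {"delta_pos": [-1.44, 0.25, 0], "dr": [0, 0, -8], "fingers": 1}, {"delta_pos": [-2.44, 0.56, 0], "dr": [0, 0, -13.8], "fingers": 1}, {"delta_pos": [-3.4, 0.96, 0], "dr": [0, 0, -19.5], "fingers": 1}, {"delta_pos": [-4.32, 1.45, 0], "dr": [0, 0, -25.2], "fingers": 1}]' --newtons 25

```text
time: 6.45
tool_pos: [0.4546, -0.2484, 0.2412]
tool_rot: [3.139, -0.003, 0.27]
contact_force: [3.1, 0.4, 6.4]
opening: 0.0231
grip_force: 25.0
```

```bash
python3 -c "
from h import *
arc([.53,.63,.73,.83,.93],.44)"
```

```text
angle at start 0.44422730810360306 r 0.10446256085989658
0.53 [-0.93  0.14 -0.  ] -5.2
0.63 [-1.94  0.39 -0.  ] -10.9
0.73 [-2.93  0.74 -0.01] -16.6
0.83 [-3.87  1.19 -0.01] -22.3
0.93 [-4.76  1.73 -0.01] -28.1
```

step_arm --increments '[{"delta_pos": [-0.93, 0.14, 0], "dr": [0, 0, -5.2], "fingers": 1}, {"delta_pos": [-1.94, 0.39, 0], "dr": [0, 0, -10.9], "fingers": 1}, {"delta_pos": [-2.93, 0.74, 0], "dr": [0, 0, -16.6], "fingers": 1}, {"delta_pos": [-3.87, 1.19, 0], "dr": [0, 0, -22.3], "fingers": 1}, {"delta_pos": [-4.76, 1.73, 0], "dr": [0, 0, -28.1], "fingers": 1}]'

```text
time: 7.08
tool_pos: [0.4131, -0.2778, 0.2411]
tool_rot: [3.138, -0.001, 0.761]
contact_force: [0.3, -0.1, 6.6]
opening: 0.0228
grip_force: 25.0
```

```bash
python3 -c "
from h import *
arc([1.02,1.12,1.22,1.32,1.42],.93)"
```

```text
angle at start 0.9346812728197691 r 0.10460611280841592
1.02 [-0.93  0.14 -0.  ] -5.2
1.12 [-1.95  0.39  0.  ] -10.9
1.22 [-2.93  0.74  0.  ] -16.6
1.32 [-3.87  1.19  0.  ] -22.3
1.42 [-4.77  1.73  0.  ] -28.1
```

step_arm --increments '[{"delta_pos": [-0.93, 0.14, 0], "dr": [0, 0, -5.2], "fingers": 1}, {"delta_pos": [-1.95, 0.39, 0], "dr": [0, 0, -10.9], "fingers": 1}, {"delta_pos": [-2.93, 0.74, 0], "dr": [0, 0, -16.6], "fingers": 1}, {"delta_pos": [-3.87, 1.19, 0], "dr": [0, 0, -22.3], "fingers": 1}, {"delta_pos": [-4.77, 1.73, 0], "dr": [0, 0, -28.1], "fingers": 1}]'

```text
time: 7.7
tool_pos: [0.3903, -0.3232, 0.2412]
tool_rot: [3.139, 0.001, 1.251]
contact_force: [0.6, 1.0, 6.8]
opening: 0.0233
grip_force: 25.0
```

```bash
python3 -c "
from h import *
arc([1.47],1.42)"
```

```text
angle at start 1.4249832417076713 r 0.1047162155309981
1.47 [-0.52  0.07  0.  ] -2.9
```

A little further open for margin, then let it settle.

step_arm --increments '[{"delta_pos": [-0.5, 0.07, 0], "dr": [0, 0, -2.9], "fingers": 1}, {"delta_pos": [-0.5, 0.07, 0], "dr": [0, 0, -2.9], "fingers": 1}, {"delta_pos": [-0.5, 0.07, 0], "dr": [0, 0, -2.9], "fingers": 1}, {"delta_pos": [-0.5, 0.07, 0], "dr": [0, 0, -2.9], "fingers": 1}, {"delta_pos": [-0.5, 0.07, 0], "dr": [0, 0, -2.9], "fingers": 1}]'

```text
time: 8.32
tool_pos: [0.3895, -0.328, 0.2412]
tool_rot: [3.139, 0.002, 1.298]
contact_force: [0.4, 0.3, 6.9]
opening: 0.0232
grip_force: 25.0
```

```bash
python3 - <<'E'
from h import *
im=viewer.read_camera("side")[150:255,240:380]; cv2.imwrite("pics/s2.png",cv2.resize(im,(800,600),interpolation=cv2.INTER_CUBIC)[...,::-1])
arc([],0)
E
```

```text
angle at start 1.4721764015206915 r 0.10461754160642674
```

View pics/s2.png

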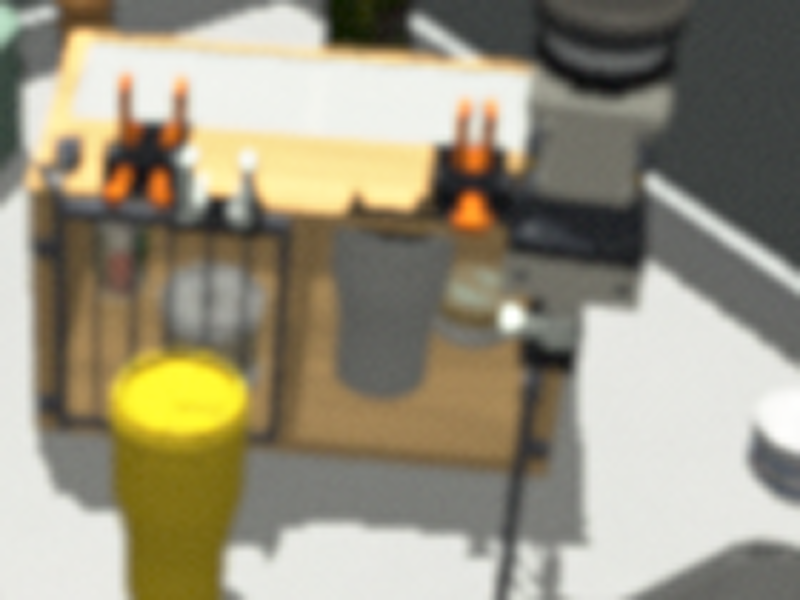

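The right gate stands square to the front at crop (525,450) with the fingers on its latch at about (520,320). The right safety tabs are still together at (477,105), the flask is upright, and the left gate is shut.

```bash
python3 -c "
from h import *
print(robot.hand_in())"
```

```text
the job is handed in; nothing more can be done
None
```

I handed the job in with the right bay's gate (the flask's) held open at about 1.47 rad by its latch and its safety catch squeezed in; in the last picture the flask stood upright and the left gate was shut. No verdict came back.

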